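# Set the glass reference block in the ink colour meter

## Robot

A 7-joint arm with a two-finger parallel gripper is mounted at the origin on the work surface. World frame = base frame: x ahead of the robot, y to its left, z up, the work surface at z = 0. Lengths are in m, angles in rad, forces in N, time in s.
With the tool pointing down it reaches from about 0.425 to 0.875 m from the base axis. Payload 4.7 kg.
Tool frame: the origin (TCP) lies at the centre of the arm's flange, where the gripper is bolted on; the fingertips stand 173 mm ahead of it and the grasp point (between the pads) lies 155 mm ahead of it (env.tip_extent is the distance from the TCP to the fingertips, in m); z points along the fingers, y is the line along which they close (so a half turn about z gives the same grasp; the last joint's range is limited). The gripper opens to 85 mm and grips with 20 to 120 N. Pads are 22 mm wide; open, the fingers measure 114 mm over their backs; the gripper's body (76 mm by 85 mm) begins 54 mm behind the grasp point. The pads swing forward as they close: fully open they stand 13 mm farther back than shut.
Start: joints at [-1.158, 0.321, -0.07, 1.45, 0.023, 1.371, -0.057], TCP at [0.252, 0.599, 0.405] pointing down, gripper open.
Joint ranges: [-2.86, 2.86], [-0.3, 2.09], [-1.38, 1.24], [0.06, 2.45], [-1.56, 4.7], [0.09, 2.05], [-2.69, 2.69]. Speed limits (rad/s): [2.57, 2.57, 3.14, 3.14, 3.14, 3.14, 3.14].

## Interface

Orientations are given as a unit quaternion [w, x, y, z].
In Python, from rig import env gives the robot as it stands. Calls block until the motion is done:
- env.goto(position, orientation): joint-space move of the TCP to a pose.
- env.servo_line(position, max_speed=0.15, frame=None): straight line of the TCP; frame=None keeps the orientation; max_speed is the mean speed in m/s.
- env.move_joints(angles): joint-space move.
- env.let_go() and env.grab(force=None): open the fingers fully, or close them until they stop; force is the grip in N (None keeps the last).
- env.sleep(seconds).
- env.ik(position, orientation): joint angles nearest the present ones, or None.
- env.grab_frame(name): name is "side" or "top"; returns (picture, depth): 400x640x3 uint8, red, green, blue; 400x640 float32, m along the optical axis (not along the pixel's ray), 0 where there is no reading.
- env.camera_info(name): a dict with "fx", "fy", "cx", "cy" (pixels), "cam_to_world" (4x4, takes a point from camera to world coordinates). Camera axes: x right, y down, z forward; pixel columns grow to the right and rows downward; lengths in m; the calibration is good to about 2 mm. A picture is of the moment at which its call begins. camera_info takes no time and is no camera call.
A pose or a line that the arm cannot do raises env.PlanningError and nothing moves.
- env.sign_off(): hands the job in; it is judged then, once.
Trained networks look in the newest picture that a camera, given by its name, has taken for a name from the list of things; names that differ only in an ending like _2 or _b are one class to them, and where a whole thing is asked for, a point or a joint stands for the part that bears it (a point fixed in the world has none). Each returns a list of dicts, best first, with "p" (0 to 1); they miss things now and then, are a little off and sometimes report something else, mostly with a low value. They report only what shows in the picture. A call takes as long as a camera call. They do not tell look-alikes from the thing itself.
- env.trace(thing, camera): "pixels" (400x640 bool, what is visible of it).
- env.pinpoint(thing, camera): "position" ([x, y, z] in m, in world coordinates, good to about 4 mm: a listed point, or the origin of a listed thing).
Readings, each from a call of its own:
- env.get_t(): time.
- env.get_joint_pos(): joint angles.
- env.get_qd(): joint speeds.
- env.get_tau(): joint torques, N m.
- env.get_ee_pos(): TCP position.
- env.get_ee_rot(): TCP orientation.
- env.get_ft_force(): force on the tool from outside, world axes, zero at the start.
- env.get_ft_torque(): the same for the moment, N m.
- env.get_width(): finger opening in m.
- env.get_finger_force(): force on a finger pad.
Only numpy, scipy, OpenCV 4.12 (cv2) and the standard library are available. Lean on these libraries where they do the work, as an engineer would, in place of code of your own. Each camera call takes 0.05 s, during which the arm holds its last target. There are 200 camera calls.

## Task

Ready the ink colour meter for zeroing: stand the square glass reference block in the meter's channel with its two clear faces across the light path, handling it only by its ground sides or cap so that no finger touches the clear faces. Then let go of the block and slide the clamp jaw up by its tab until it has pushed the block flush against the end stop and holds it snugly; a light push is enough, as too hard a push chips the glass. Leave the ink bottle, mug and eraser where they are.

Things in the scene. Friction and masses are not known exactly. Their poses are not given: they have to be found in the camera images.
- cell: Solid glass reference block, upright, 30 x 30 mm, 57 mm high, about 0.13 kg. Two opposite sides (+y, -y) are clear, the other two (+x, -x) are ground, matt white plates 4 mm thick whose top edges show from above as white strips either side of a black cap (22 mm wide, top 7 mm). A cap rib 6 mm wide, 4 mm high runs along y. Origin: centre of the underside; z up. A half turn about z is the same.
- window_a: Clear window of the block's +y face, 22 mm wide (along x), from 5 to 49 mm above the underside, 0.5 mm proud of the face. Same origin and axes as the block. Fingers must not touch it.
- window_b: The same on the block's -y face. Same origin and axes as the block. Fingers must not touch it.
- meter: Ink colour meter, fixed: aluminium bed 120 mm (x) by 350 mm (y), a grey lamp head at its +y end, a grey detector head at its -y end (each 100 x 76 mm, top 92 mm above the desk, inner faces at y = +94 and -94 mm). The light path runs along y at x = 0, 45 mm above the desk. Origin: centre of the bed, on the desk; z up.
- channel (a point): Middle of the floor of the open channel along y between the heads, 20 mm above the desk (meter x = y = 0). The channel is 32 mm wide, between two steel guide rails that rise 10 mm above the floor, with a 2.5 mm lead-in bevel inside their top edges; their outer sides are 28.5 mm from the middle.
- stop_range (a point): Point on the channel floor, meter y = +56 mm, mid-range of the end stop: a locked dark steel plate with a beam window, 40 mm wide, 46 mm high, a brass screw on top to 57 mm. Its bearing face looks to -y (to the jaw) and stands between meter y = +42 and +70 mm, as the last user left it; this point does not tell which, so find it by feel.
- jaw: Clamp jaw in the channel, detector side of the stop: dark steel plate with a beam window, 40 mm wide, 46 mm high, 28 mm long, sliding along the meter's y (+y to the stop), starting with its face at meter y = -35 to -10 mm. It stays where left (slide friction 3 N). Origin: foot of its bearing face, on the channel floor; axes as the meter's. Travels to y = +55 mm.
- jaw_tab (a point): Grip point on the upright aluminium tab on top of the jaw, 20 mm behind (-y of) the bearing face, 66 mm above the channel floor. The tab is 22 mm wide (x), 8 mm thick (y), and rises from 46 to 75 mm above the floor. Best pushed from behind with closed fingertips (35 mm or more free behind it); it can be pinched too, but must not be dragged back when let go.
- jaw_face (a point): Foot of the jaw's bearing face, mid-width, on the channel floor (same point as the jaw's origin). The block is snugly held once the jaw has pressed it against the stop with 2 N or more for a moment: a push of 6 to 12 N on the tab, slide friction included. Above 20 N between jaw and block the glass chips.
- ink: Small ink bottle with a black screw cap, 48 mm across, 63 mm high; bystander. Origin: centre of its underside.
- mug: Blue ceramic mug, 78 mm across, 90 mm high; bystander. Origin: centre of its underside.
- eraser: White eraser in a card sleeve, 45 x 22 x 12 mm, lying flat; bystander. Origin: centre of its underside.
Mind the look-alikes: they are no part of the job. There is more than one size of the cell; the one meant has the size given above.

How it is judged:
By the outcome, as a careful person would: the job done as asked, in the order asked, and still so for the second after the job is handed in, with the robot touching nothing.
It also fails if it takes over 58 s, if anything falls off the work surface, if the arm or the gripper's body presses on something with over 40 N, if the wrist force passes 120 N, or if a joint passes its speed limit or range.

## Working session

There is one attempt and no reset: what is moved stays moved. The work goes in short steps, each a Python script; the robot and the scene stay as the last script left them, time stands still between calls to the robot, and variables do not carry over. Pictures are saved under pics/ and viewed, at most 10 in all, crops included, and the job is handed in when it is done.

```bash
mkdir -p pics; ls; cat > h.py <<'E'
import numpy as np,cv2
from rig import env
def pts(name,d):
    c=env.camera_info(name);v,u=np.mgrid[:400,:640]
    P=np.stack([(u-c["cx"])/c["fx"]*d,(v-c["cy"])/c["fy"]*d,d,np.ones_like(d)],-1)
    return (P@np.array(c["cam_to_world"]).T)[...,:3]
def save(n,img): cv2.imwrite(f"pics/{n}.png",cv2.cvtColor(img,cv2.COLOR_RGB2BGR))
E
python3 - <<'E'
from h import *
np.set_printoptions(precision=4,suppress=True)
for n in("top","side"):
    im,d=env.grab_frame(n);save(n+"0",im);np.savez(n+"0.npz",im=im,d=d)
    print(n,np.array(env.camera_info(n)["cam_to_world"])[:3])
    for t in("cell","meter","channel","stop_range","jaw","jaw_tab","ink","mug","eraser"):
        print(t,[(np.round(r["position"],3).tolist(),round(r["p"],2)) for r in env.pinpoint(t,n)][:4])
print(env.get_t(),env.get_ee_rot(),env.tip_extent)
E
```

```text
pics
top [[ 0.0078 -0.9898  0.1422  0.3816]
 [-0.9994 -0.0126 -0.0331  0.1579]
 [ 0.0346 -0.1419 -0.9893  0.8825]]
cell [([0.431, 0.295, 0.002], 0.73), ([0.466, 0.212, 0.002], 0.65), ([0.48, 0.143, -0.003], 0.6), ([0.548, -0.174, 0.086], 0.5)]
meter [([0.548, -0.117, -0.001], 0.88)]
channel [([0.548, -0.12, 0.019], 0.94)]
stop_range [([0.554, -0.07, 0.016], 0.7)]
jaw [([0.547, -0.155, 0.023], 0.57)]
jaw_tab [([0.546, -0.174, 0.086], 0.67), ([0.47, 0.208, 0.003], 0.62)]
ink [([0.627, 0.222, -0.002], 0.69)]
mug [([0.456, 0.471, -0.001], 0.91)]
eraser [([0.372, -0.114, -0.0], 0.73)]
side [[ 0.9387 -0.2558  0.2313  0.2285]
 [-0.3447 -0.7173  0.6056 -0.5365]
 [ 0.011  -0.6482 -0.7614  0.929 ]]
cell [([0.434, 0.294, -0.001], 0.96), ([0.468, 0.213, -0.001], 0.69), ([0.55, -0.122, 0.018], 0.66), ([0.477, 0.145, 0.002], 0.55)]
meter [([0.551, -0.122, -0.001], 0.88), ([0.465, 0.215, -0.003], 0.65)]
channel [([0.552, -0.123, 0.018], 0.91)]
stop_range [([0.551, -0.065, 0.022], 0.83)]
jaw [([0.548, -0.152, 0.02], 0.8)]
jaw_tab [([0.549, -0.173, 0.085], 0.69)]
ink [([0.626, 0.216, 0.002], 0.83)]
mug [([0.453, 0.474, -0.001], 0.59)]
eraser [([0.37, -0.118, 0.001], 0.81)]
1.0 [0.     0.1981 0.9802 0.0001] 0.1734
```

View pics/top0.png

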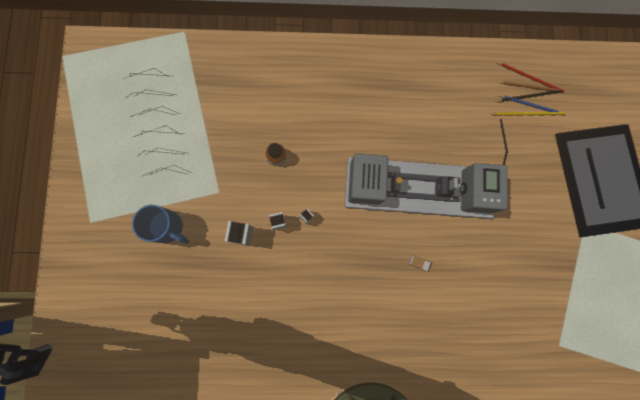

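View pics/side0.png

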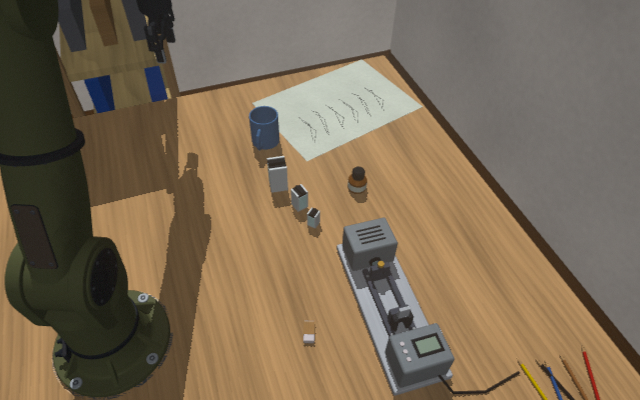

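The top view shows three blocks of different size at (238,233), (277,220) and (307,215). The meter's lamp head is at (369,180) and its detector head at (485,188), with the jaw near (447,187) and the stop near (397,185). Next I measure block heights and outlines, and the meter's yaw.

```bash
python3 - <<'E'
from h import *
np.set_printoptions(precision=4,suppress=True)
z=np.load("top0.npz");im=z["im"];P=pts("top",z["d"]);print(env.camera_info("top")["fx"])
for x,y in((.432,.295),(.467,.212),(.479,.144)):
    m=(abs(P[...,0]-x)<.045)&(abs(P[...,1]-y)<.035)
    q=P[m]; h=np.percentile(q[q[:,2]>.015,2],[50,80,90,97])
    top=m&(P[...,2]>h[1]-.012)
    r=cv2.minAreaRect((P[top][:,:2]*1000).astype(np.float32))
    # bright strips: direction
    g=im.max(-1);b=top&(g>150);dk=top&(g<80)
    print(x,y,h,r,b.sum(),dk.sum())
    if dk.sum()>5: print(' dark',cv2.minAreaRect((P[dk][:,:2]*1000).astype(np.float32)))
m=(abs(P[...,0]-.55)<.09)&(abs(P[...,1]+.12)<.2)
for lo,hi in((.014,.024),(.085,.097)):
    k=m&(P[...,2]>lo)&(P[...,2]<hi);print(lo,cv2.minAreaRect((P[k][:,:2]*1000).astype(np.float32)),k.sum())
    if lo>.05:
      a=k&(P[...,1]>-.1);c=k&(P[...,1]<-.14)
      for w in(a,c):print(cv2.minAreaRect((P[w][:,:2]*1000).astype(np.float32)))
a=cv2.resize(im[195:255,215:325],None,fx=7,fy=7,interpolation=cv2.INTER_CUBIC)
s=np.load("side0.npz")["im"]
save("c1",a);save("c2",cv2.resize(s[210:390,330:460],None,fx=3.3,fy=3.3,interpolation=cv2.INTER_CUBIC))
E
```

```text
377.72987243810695
0.432 0.295 [0.0807 0.0827 0.086  0.0876] ((434.5588684082031, 295.8984069824219), (43.32630920410156, 42.884666442871094), 81.61178588867188) 70 264
 dark ((433.87481689453125, 297.0048828125), (28.462430953979492, 41.024505615234375), 81.01006317138672)
0.467 0.212 [0.0561 0.0586 0.0596 0.0615] ((464.16717529296875, 212.950439453125), (30.06333351135254, 30.33717155456543), 14.434120178222656) 32 113
 dark ((464.00531005859375, 212.6334686279297), (18.73394012451172, 28.965404510498047), 15.383646965026855)
0.479 0.144 [0.0424 0.0445 0.0455 0.0463] ((477.0184020996094, 147.9331512451172), (23.01784324645996, 22.497581481933594), 41.14396286010742) 4 63
 dark ((476.224609375, 147.9228057861328), (21.908859252929688, 13.291261672973633), 40.039764404296875)
0.014 ((548.9909057617188, -119.05342102050781), (349.3823547363281, 120.23764038085938), 86.34217834472656) 2988
0.085 ((548.8914184570312, -118.67587280273438), (339.25537109375, 99.95423126220703), 86.36804962158203) 3141
((557.1083374023438, 12.304084777832031), (76.52752685546875, 99.75373077392578), 86.77082824707031)
((541.751953125, -228.17291259765625), (119.30516052246094, 99.71742248535156), 86.67195129394531)
```

View pics/c1.png

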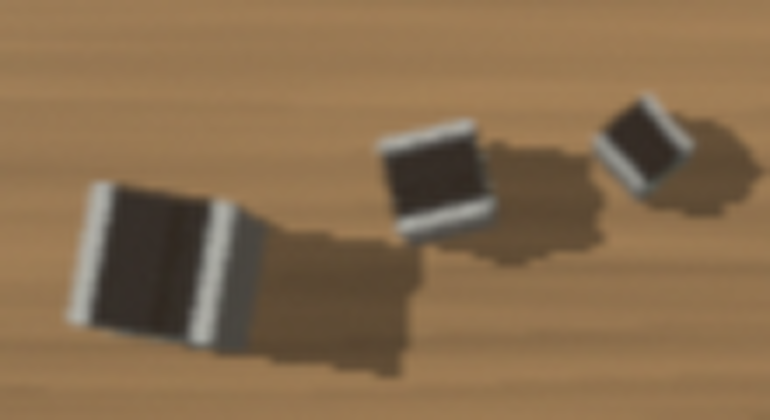

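The middle block is the right one: 30 mm square, about 57 mm high, centre near (0.464, 0.213), yaw about +15°. The meter sits at about (0.549, -0.119), yaw about -3.5°. I'll grasp now and cross-check the meter with the side camera.

```bash
cat >> h.py <<'E'
def quat(deg,half=False):
    a=np.deg2rad(deg);c,s=np.cos(a),np.sin(a)
    from scipy.spatial.transform import Rotation as R
    M=np.array([[-s,c,0],[c,s,0],[0,0,-1.]])
    if half: M[:,:2]*=-1
    q=R.from_matrix(M).as_quat();return [q[3],*q[:3]]
def best(p,deg):
    q0=np.array(env.get_joint_pos());o=[]
    for hf in(False,True):
        j=env.ik(p,quat(deg,hf))
        if j is not None:o.append((abs(np.array(j)-q0).max(),quat(deg,hf)))
    return min(o,key=lambda t:t[0])[1]
E
python3 - <<'E'
from h import *
np.set_printoptions(precision=4,suppress=True)
P=pts("side",np.load("side0.npz")["d"])
m=(abs(P[...,0]-.55)<.09)&(abs(P[...,1]+.12)<.2)
for lo,hi in((.014,.024),(.086,.097)):
    k=m&(P[...,2]>lo)&(P[...,2]<hi);print(lo,cv2.minAreaRect((P[k][:,:2]*1000).astype(np.float32)),np.median(P[k][:,2]))
b=(abs(P[...,0]-.467)<.035)&(abs(P[...,1]-.212)<.03)&(P[...,2]>.05)
print(cv2.minAreaRect((P[b][:,:2]*1000).astype(np.float32)))
x,y=.4645,.2128
q=best([x,y,.30],15);env.goto([x,y,.30],q);print(env.get_t(),env.get_joint_pos())
im,d=env.grab_frame("top");save("t1",im)
env.servo_line([x,y,.155+.033],0.12);print(env.get_t(),env.get_ft_force())
im,d=env.grab_frame("side");save("s1",cv2.resize(im[130:300,200:400],None,fx=3.5,fy=3.5,interpolation=cv2.INTER_CUBIC))
E
```

```text
0.014 ((547.8021850585938, -131.20782470703125), (368.32769775390625, 121.00308227539062), 86.28529357910156) 0.019095653799740986
0.086 ((548.057861328125, -121.78666687011719), (340.67608642578125, 99.87889099121094), 86.2665023803711) 0.0911568214227862
((463.7030944824219, 209.61061096191406), (31.87863540649414, 34.27783203125), 15.207597732543945)
2.6583 [-0.7599  0.1049  0.2919  1.9313 -0.0342  1.1091 -0.1894]
3.7917 [-0.0783 -0.3788  0.6149]
```

View pics/s1.png

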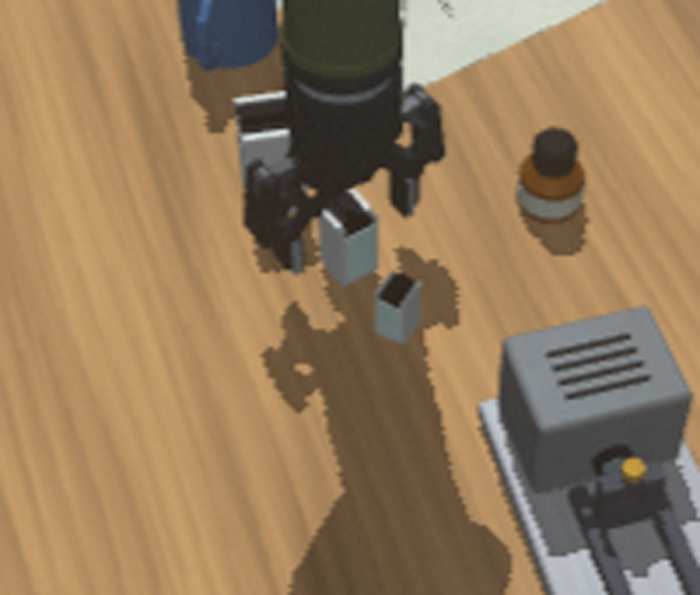

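The open fingers straddle the middle block at (348,235) on its ground ±x sides, and clear its neighbours. Grip, lift, carry over the channel, and look before inserting.

```bash
cat >> h.py <<'E'
YAW=-3.67
_a=np.deg2rad(YAW)
def mw(x,y,c=(.5485,-.1203)):  # meter->world xy
    return np.array([c[0]+np.cos(_a)*x-np.sin(_a)*y,c[1]+np.sin(_a)*x+np.cos(_a)*y])
E
python3 - <<'E'
from h import *
np.set_printoptions(precision=4,suppress=True)
env.grab(30);print("w",env.get_width(),env.get_finger_force(),env.get_t())
p=env.get_ee_pos();env.servo_line([p[0],p[1],p[2]+.13],.2)
print("w",env.get_width(),env.get_ft_force())
t=mw(0,.004);z=.188+.020+.035
q=best([*t,z+.06],YAW);env.goto([*t,z+.06],q);env.servo_line([*t,z-.015],.15);print(env.get_t(),env.get_ee_pos(),env.get_ft_force(),env.get_ft_torque())
im,d=env.grab_frame("side");np.savez("s2.npz",im=im,d=d);save("s2",cv2.resize(im[190:390,310:470],None,fx=3,fy=3,interpolation=cv2.INTER_CUBIC))
E
```

```text
w 0.02934053424780397 31.933316588401794 4.3833
w 0.029418675262377823 [-0.0704  0.3567 -1.9115]
7.1167 [ 0.5492 -0.1159  0.2286] [ 0.0837 -0.0245 -1.3482] [ 0.0252 -0.0691  0.0094]
```

View pics/s2.png

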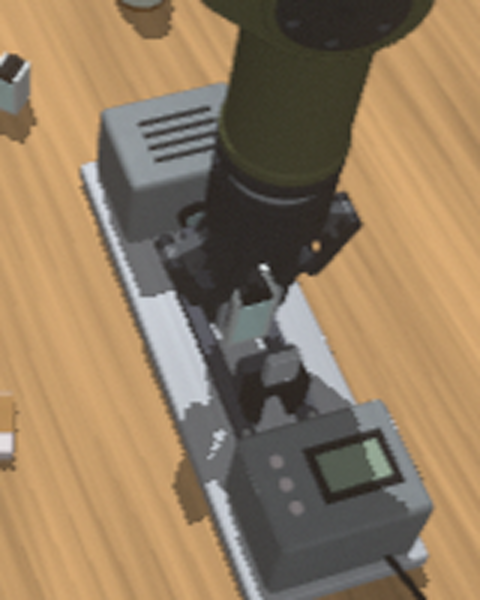

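The block hangs above the channel between the jaw tab (285,365) and the stop, and looks square to the rails. Lower it in small steps, watching the force.

```bash
python3 - <<'E'
from h import *
np.set_printoptions(precision=2,suppress=True)
p=np.array(env.get_ee_pos());f0=np.array(env.get_ft_force());z=p[2]
while z>.2065:
    z-=.003 if z>.2225 else .0015
    env.servo_line([p[0],p[1],z],.03)
    f=np.array(env.get_ft_force())-f0
    print(round(z,4),round(env.get_ee_pos()[2],4),f,np.array(env.get_ft_torque()))
    if abs(f[2])>6 or np.hypot(f[0],f[1])>8: break
print(env.get_t(),env.get_width())
E
```

```text
0.2261 0.2268 [0.17 0.27 0.21] [-0.04  0.02 -0.03]
0.2231 0.2229 [-0.56  1.88 -0.9 ] [-0.04  0.03 -0.02]
0.2201 0.2198 [0.61 1.28 0.52] [ 0.02 -0.05  0.01]
0.2186 0.2185 [0.67 1.11 0.24] [ 0.01  0.03 -0.01]
0.2171 0.217 [ 0.66  0.39 -0.78] [-0.02 -0.01  0.06]
0.2156 0.2156 [ 1.35  1.52 -1.8 ] [ 0.01 -0.13  0.01]
0.2141 0.2141 [ 0.53  0.75 -1.28] [-0.06 -0.25  0.02]
0.2126 0.2126 [ 1.77  1.85 -1.88] [-0.02 -0.34  0.02]
0.2111 0.2111 [ 2.24  0.37 -0.72] [-0.01 -0.48  0.  ]
0.2096 0.2096 [ 2.26  1.22 -2.08] [-0.07 -0.66 -0.  ]
0.2081 0.2083 [ 2.64 -0.4   1.31] [-0.04 -0.36  0.02]
0.2066 0.2083 [-3.03  2.08 12.59] [0.11 0.69 0.02]
10.1667 0.0295743472476016
```

It seated on the floor: the underside reached z = 0.020 with small side forces. Release, retreat and check.

```bash
python3 - <<'E'
from h import *
np.set_printoptions(precision=4,suppress=True)
p=np.array(env.get_ee_pos())
env.servo_line([p[0],p[1],.2083],.03);print(env.get_ft_force())
env.let_go();print(env.get_t(),env.get_ft_force())
env.servo_line([p[0],p[1],.32],.2)
b=mw(0,-.0745);q=quat(YAW)
env.servo_line([*b,.32],.2)
env.grab(20);print(env.get_t(),env.get_width())
im,d=env.grab_frame("side");np.savez("s3.npz",im=im,d=d);save("s3",cv2.resize(im[190:390,310:470],None,fx=3,fy=3,interpolation=cv2.INTER_CUBIC))
for t in("jaw_tab","jaw","cell"):print(t,[(np.round(r["position"],3).tolist(),round(r["p"],2)) for r in env.pinpoint(t,"side")][:4])
print(b,env.get_ee_pos(),env.get_ee_rot(),env.get_ft_force())
E
```

```text
[1.3421 0.295  1.3204]
11.0 [-0.3459  0.0009  1.3073]
13.0167 -0.00014247756813452067
jaw_tab [([0.551, -0.171, 0.084], 0.61)]
jaw [([0.546, -0.155, 0.024], 0.92)]
cell [([0.437, 0.292, -0.005], 0.97), ([0.479, 0.146, 0.002], 0.52), ([0.548, -0.115, 0.016], 0.49)]
[ 0.5437 -0.1946] [ 0.5437 -0.1947  0.32  ] [ 0.      0.7294  0.6841 -0.    ] [-0.2989  0.5094 -0.1101]
```

View pics/s3.png

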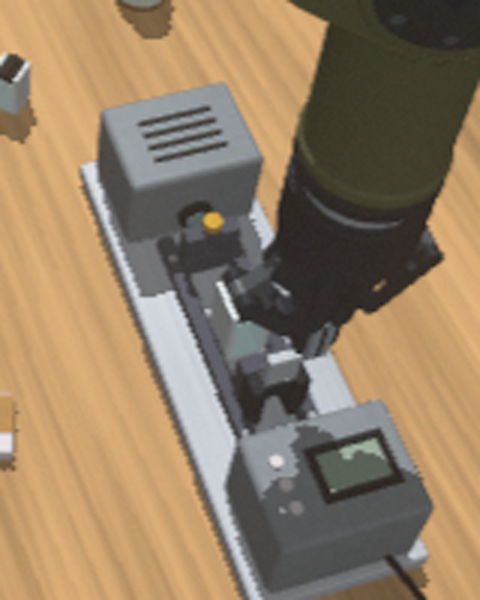

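The block stands upright and square in the channel at (240,320), and the closed fingers are at (310,340) above the gap behind the tab. Go down behind the tab, then push under force control.

```bash
python3 - <<'E'
from h import *
np.set_printoptions(precision=2,suppress=True)
b=mw(0,-.0745)
env.servo_line([*b,.29],.15)
z=.29
while z>.2545:
    z-=.012;env.servo_line([*b,z],.08);f=np.array(env.get_ft_force());print(round(z,3),f)
    if abs(f[2])>5: raise SystemExit("contact")
f0=np.mean([env.get_ft_force() for _ in range(5)],0)
u=mw(0,1)-mw(0,0);y=-.0745;log=[]
for i in range(14):
    y+=.001;env.servo_line([*mw(0,y),z],.02)
    f=-(np.array(env.get_ft_force())-f0)[:2]@u;log.append((round(y*1e3,1),round(f,1)))
    if f>8: break
print(log,env.get_t(),env.get_ee_pos(),mw(0,y))
E
```

```text
0.278 [-0.32 -0.3   0.44]
0.266 [-0.56 -0.55 -0.12]
0.254 [-0.54  0.17  0.77]
[(-73.5, np.float64(0.1)), (-72.5, np.float64(0.2)), (-71.5, np.float64(0.3)), (-70.5, np.float64(-0.4)), (-69.5, np.float64(0.5)), (-68.5, np.float64(0.9)), (-67.5, np.float64(3.5)), (-66.5, np.float64(2.6)), (-65.5, np.float64(3.2)), (-64.5, np.float64(3.2)), (-63.5, np.float64(3.5)), (-62.5, np.float64(3.1)), (-61.5, np.float64(3.0)), (-60.5, np.float64(2.5))] 17.9667 [ 0.54 -0.18  0.25] [ 0.54 -0.18]
```

```bash
python3 - <<'E'
from h import *
b=mw(0,-.0745);z=.254;u=mw(0,1)-mw(0,0);y=-.0605
F=lambda:-np.array(env.get_ft_force())[:2]@u
log=[];off=-.1  # near-zero bias seen before contact
while y<.01 and env.get_t()<46:
    f=F()
    y+=.002 if y<-.050 else .001 if y<-.028 else .0005
    if f>5.0:y-=.0003
    env.servo_line([*mw(0,y),z],.02)
    f=F();log.append((round(y*1e3,1),round(float(f),1)))
    if f>7.5:
        env.sleep(.15);f=F();log.append(('hold',round(float(f),1)))
        if f>7: break
print(log[::3],log[-8:],env.get_t(),env.get_ee_pos())
E
```

```text
[(-58.5, 1.8), (-52.5, 2.6), (-47.5, 2.8), (-44.8, 4.6), (-41.8, 4.2), (-38.8, 4.5), (-35.8, 5.0), (-33.1, 3.6), (-30.1, 4.3), (-27.1, 4.2), (-25.6, 4.4), (-24.1, 5.2), (-23.2, 4.2), (-21.7, 3.8), (-20.2, 4.5), (-19.0, 5.1), (-18.1, 4.5), (-16.6, 4.3), (-15.1, 4.9), (-13.6, 4.8), (-12.1, 5.1), (-11.2, 4.5), (-9.7, 4.7), (-8.5, 4.5), (-7.3, 4.7), (-6.1, 6.7), ('hold', 8.1)] [(-7.5, 5.0), (-7.3, 4.7), (-6.8, 4.9), (-6.3, 6.5), (-6.1, 6.7), (-5.9, 6.8), (-5.7, 7.5), ('hold', 8.1)] 37.6167 [ 0.54798471 -0.12720121  0.25401571]
```

The stop is found: the force rose from 4.7 to 8.1 N, and the block's front is at about y = +60 mm. One small step more, then back straight off and check.

```bash
python3 - <<'E'
from h import *
u=mw(0,1)-mw(0,0);F=lambda:round(float(-np.array(env.get_ft_force())[:2]@u),1)
z=.254
env.servo_line([*mw(0,-.0055),z],.02);env.sleep(.3);print(F())
env.servo_line([*mw(0,-.018),z],.05);print(F())
env.servo_line([*mw(0,-.018),.36],.2)
env.servo_line([*mw(0,-.20),.40],.25);print(env.get_t(),env.get_ft_force())
im,d=env.grab_frame("side");save("s4",cv2.resize(im[200:390,310:470],None,fx=3,fy=3,interpolation=cv2.INTER_CUBIC))
im2,d=env.grab_frame("top");save("t4",cv2.resize(im2[140:230,330:520],None,fx=4,fy=4,interpolation=cv2.INTER_CUBIC))
E
```

```text
7.4
-1.3
40.1417 [ 0.25760521  0.01120753 -1.0890422 ]
```

View pics/t4.png

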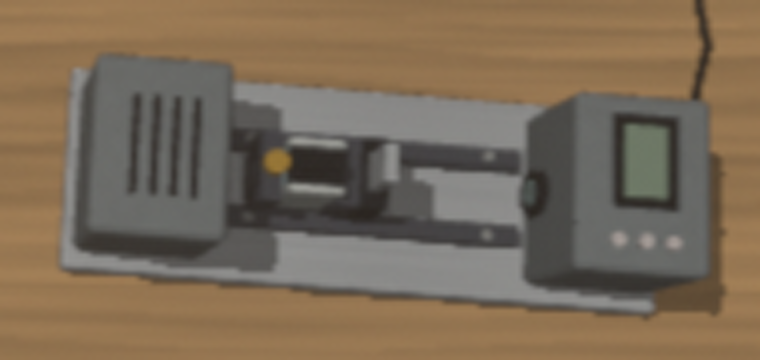

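View pics/s4.png

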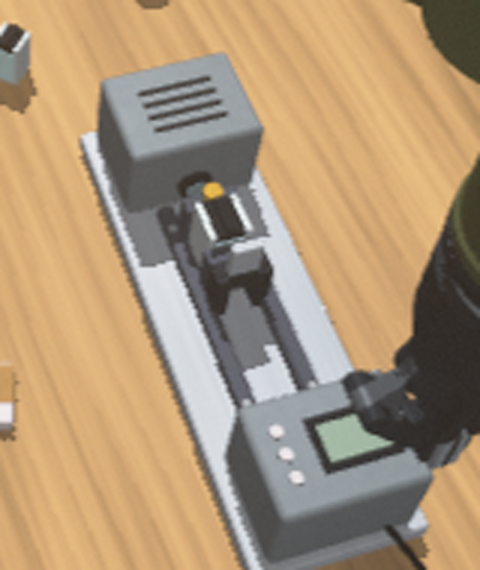

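The top view shows the block at (318,163), square between the stop (screw at 277,160) and the jaw (tab at 383,165). The ground strips run along the rails, and the side view agrees. The robot is clear of everything, so I'm handing in.

```bash
python3 -c "
from rig import env
print(env.sign_off())"
```

```text
the job is handed in; nothing more can be done
None
```

The glass block stands in the channel with its clear faces across the light path, pushed flush against the end stop and held by the jaw with about 8 N on the tab; I handed the job in at about 40 s with the robot clear.

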